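# Tilt-check a jar of drying pellets

## Task

Check whether the pellets in the amber jar of middle height have caked: lift that jar at least 5 cm off its cork mat, tilt it to about 40 degrees from upright and hold it so for two seconds. Then bring it level again and set it down gently, upright, in the middle of the mat it came from, and let go. Do not disturb the short jar or the tall bottle beside it.

Things in the scene. Friction and masses are not known exactly. Their poses are not given: they have to be found in the camera images.
- jar_center (a point): Centre (half-way up) of the jar to check: closed rigid loose round amber glass jar, straight sides, 48 mm diameter, 80 mm high in all; black screw cap (top 18 mm, 47 mm wide), plain paper band. 0.13 to 0.25 kg, balanced near its centre. Middle one in height of three amber containers in a rough row; stands upright on a cork mat. z points up its axis; yaw means nothing. Grip across its diameter.
- mat_jar_top (a point): Centre of the top face of the cork mat on which the jar starts and must end: a fixed flat round mat, 100 mm diameter, 4 mm thick, lying on the bench (top at z = 4 mm). The other two containers stand on two equal mats, at least 155 mm away between centres. z points up.
- short_jar_center (a point): Centre (half-way up) of the short jar, to be left alone: the same amber glass, paper band and black cap, 48 mm diameter, only 44 mm high. Loose, in the middle of its own mat. z points up along its axis.
- tall_bottle_center (a point): Centre (half-way up) of the tall bottle, to be left alone: amber glass with a narrow neck, 48 mm diameter at the body, 130 mm high, small black cap. Loose, in the middle of its own mat. z points up along its axis.

How it is judged:
On the way:
1. the jar is held clear of the mat (its centre above 84 mm) and tilted 28 to 52 degrees from upright, for 1 s (height (world z) of jar_center above 0.084 m and angle between jar_center's own z axis and vertical between 0.489 and 0.908 rad and contact force between jar and the fingers above 0.2 N), for 1 s.
At the end, for the whole second after the job is handed in: The jar stands upright (within 6 degrees) and still on its own mat, its axis within 20 mm of the mat's centre, released; the short jar and the tall bottle are within 30 mm of where they were (horizontal distance between jar_center and mat_jar_top below 0.02 m and height (world z) of jar_center below 0.054 m and angle between jar_center's own z axis and vertical below 0.1 rad and linear speed of jar below 0.02 m/s and contact force between jar and the fingers below 0.05 N); the robot touches nothing.
It fails at once if the short jar is shifted by more than 30 mm or knocked over (distance of short_jar_center from where it was at the start of the episode above 0.03 m or angle between short_jar_center's own z axis and vertical above 0.5 rad).
It fails at once if the tall bottle is shifted by more than 30 mm or knocked over (distance of tall_bottle_center from where it was at the start of the episode above 0.03 m or angle between tall_bottle_center's own z axis and vertical above 0.5 rad).
It fails at once if the jar is tipped right over (more than 75 degrees from upright) (angle between jar_center's own z axis and vertical above 1.31 rad).
It fails at once if the jar is dropped (falls out of the gripper faster than 0.45 m/s) (contact force between jar and the fingers below 0.05 N and linear speed of jar above 0.45 m/s).
It also fails if it takes over 45 s, if anything falls off the work surface, if the arm or the gripper's body presses on something with over 40 N, if the wrist force passes 120 N, or if a joint passes its speed limit or range.

## Robot

A 7-joint arm with a two-finger parallel gripper is mounted at the origin on the work surface. World frame = base frame: x ahead of the robot, y to its left, z up, the work surface at z = 0. Lengths are in m, angles in rad, forces in N, time in s.
With the tool pointing down it reaches from about 0.4 to 0.9 m from the base axis. Payload 5.5 kg.
Tool frame: the origin (TCP) lies at the very end of the fingers, on their centre line; the grasp point (between the pads) lies 19 mm behind it; x points along the fingers, z is the direction in which the jaws open and shut, and the axes are right-handed (so a half turn about x gives the same grasp; the last joint's range is limited). The gripper opens to 92 mm and grips with 3 to 60 N. Pads are 19 mm wide; open, the fingers measure 130 mm over their backs; the gripper's body (75 mm by 190 mm) begins 47 mm behind the grasp point.
Start: joints at [-0.902, 0.501, -0.427, 1.55, 0.221, 1.138, -0.21], TCP at [0.257, 0.597, 0.227] pointing down, gripper open.
Joint ranges: [-2.88, 2.88], [-0.31, 2.03], [-1.54, 1.56], [0.2, 2.42], [-1.41, 4.55], [0.19, 2.02], [-2.57, 2.57]. Speed limits (rad/s): [2.57, 2.57, 3.14, 3.14, 3.14, 3.14, 3.14].

## Interface

Orientations are given as a rotation vector (axis times angle).
In Python, from rig import telemetry, grab_frame, camera_params, manip gives the robot as it stands. The module is installed in compiled form; this text tells all that it offers.
- The arm moves only by the shell command python3 -m jog 'ROWS' [FORCE]. ROWS is text: rows parted by semicolons, each of 7 numbers parted by spaces: the shift along the world's x, y, z in m, then the turn, a rotation vector about the world's x, y, z in degrees, then the finger opening in m, from 0 to 0.0918. A call has 1 to 20 rows; each row shifts and turns the pose as measured when the row begins; what a row does not reach is not made up. A row lasts 1/12 s, in which the tool goes at most 41.7 mm and 7.16 degrees, less where a joint would pass 70% of its speed; a pose out of reach is approached as far as the arm can. A call is refused whole if a number of a shift passes 0.0417 or a number of a turn 7.16, either way. A call with a gripper value outside its range is refused whole. The fingers move at their own pace and stop on an object; FORCE is the grip in N (left out, the last holds). Time passes only in rows, so rows that do not move let the fingers close. It gives the time, the measured TCP pose, the force and the opening at its end, in the units of the state.
- telemetry.read_state(): the state, without advancing time (a new reading comes with each control period).
- grab_frame(name): name is "scene" or "top"; returns (picture, depth): 420x560x3 uint8, blue, green, red; 420x560 float32, m along the optical axis (not along the pixel's ray), 0 where there is no reading.
- camera_params(name): a dict with "K" (3x3 intrinsics, pixels), "D" ([k1, k2, p1, p2, k3] as OpenCV has them; the pictures are not rectified), "view" (4x4, takes a point from world to camera coordinates). Camera axes: x right, y down, z forward; pixel columns grow to the right and rows downward; lengths in m; the calibration is good to about 2 mm. A picture is of the moment at which its call begins. camera_params takes no time and is no camera call.
- manip.sign_off(): hands the job in, once; it reports no verdict.
The state is a dict: "clock": time; "joints": joint angles; "joint_vel": joint speeds; "joint_torque": joint torques, N m; "position": TCP position; "tcp_rot": TCP orientation; "ft_force": force on the tool from outside, world axes, zero at the start; "ft_torque": the same for the moment, N m; "finger_gap": finger opening in m.
Only numpy, scipy, OpenCV 4.12 (cv2) and the standard library are available. Lean on these libraries where they do the work, as an engineer would, in place of code of your own. Each camera call takes 0.05 s, during which the arm holds its last target. There are 200 camera calls.

## Working session

There is one attempt and no reset: what is moved stays moved. The work goes in short steps, Python scripts to look and compute and a shell command to move; the robot and the scene stay as the last step left them, time stands still between calls to the robot, and variables do not carry over. Pictures are saved under pics/ and viewed, about 8 in all and at most 12, crops included, and the job is handed in when it is done.

```bash
mkdir -p pics
cat > h.py <<'E'
import numpy as np, cv2
from rig import telemetry, grab_frame, camera_params, manip
def snap(n,f):
    im,d=grab_frame(n); cv2.imwrite('pics/'+f+'.png',im); np.save('pics/'+f+'.npy',d); return im,d
def cloud(n,d):
    c=camera_params(n);K=np.array(c['K'],float);D=np.array(c['D'],float);V=np.array(c['view'])
    h,w=d.shape;u,v=np.meshgrid(np.arange(w),np.arange(h))
    p=cv2.undistortPoints(np.stack([u,v],-1).reshape(-1,1,2).astype(float),K,D).reshape(h,w,2)
    P=np.concatenate([p*d[...,None],d[...,None]],-1)
    return (P-V[:3,3])@V[:3,:3]
E
python3 - <<'E'
from h import *
a,d=snap('scene','s1');b,e=snap('top','t1')
s=telemetry.read_state();print(s)
for n in('scene','top'):
    V=np.array(camera_params(n)['view']);print(n,-V[:3,:3].T@V[:3,3],V[2,:3])
E
```

```text
{'clock': 0.1, 'joints': array([-0.90179274,  0.50178829, -0.42680977,  1.55134927,  0.220842  ,
        1.13829555, -0.21031476]), 'joint_vel': array([ 1.07397876e-03, -1.00053653e-03, -8.44115157e-04, -1.33939721e-04,
       -9.48307431e-05,  1.71807266e-04, -4.35580794e-04]), 'joint_torque': array([-1.02869124e-02, -5.67864990e+01, -5.83775550e+00, -2.79916584e+01,
       -6.88942568e-02,  2.41624808e-02,  5.24649977e-05]), 'position': array([0.25638701, 0.59660797, 0.22575924]), 'tcp_rot': array([-0.90631791,  1.37580144,  0.90475598]), 'ft_force': array([-0.05595508,  0.76415342,  0.32668416]), 'ft_torque': array([ 0.01034432, -0.01466116,  0.05356053]), 'finger_gap': 0.09163918647561552}
scene [ 0.87711735 -0.31023204  0.6255678 ] [-0.50630166  0.40895921 -0.75921735]
top [0.38164864 0.00366099 0.85095193] [ 0.17125147 -0.01846885 -0.98505423]
```

View pics/s1.png

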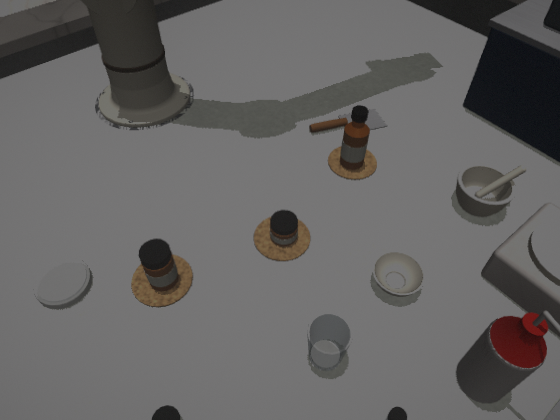

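View pics/t1.png

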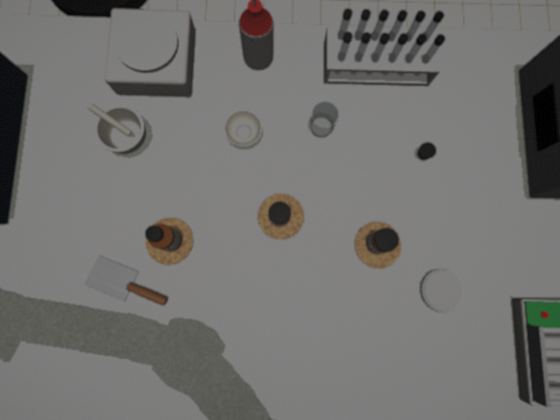

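The scene view shows three amber containers. The jar of middle height is at scene (160,265) with its mat at (162,279), and at top (384,240) with its mat at (377,245). The short jar is at top (280,214) and the tall bottle at top (163,236). Next I'll measure the mats and caps.

```bash
cat > meas.py <<'E'
from h import *
def ray(n,uv,z):
    c=camera_params(n);V=np.array(c['view']);R=V[:3,:3];o=-R.T@V[:3,3]
    p=cv2.undistortPoints(np.array([[uv]],float),np.array(c['K'],float),np.array(c['D'],float))[0,0]
    r=R.T@np.array([p[0],p[1],1]);return o+r*(z-o[2])/r[2]
def mats(n,im):
    h=cv2.cvtColor(im,cv2.COLOR_BGR2HSV)
    m=cv2.inRange(h,(5,70,90),(25,255,255));m=cv2.morphologyEx(m,cv2.MORPH_CLOSE,np.ones((5,5)))
    for c in cv2.findContours(m,cv2.RETR_EXTERNAL,cv2.CHAIN_APPROX_NONE)[0]:
        if cv2.contourArea(c)<500: continue
        hull=cv2.convexHull(c)
        W=np.array([ray(n,q[0],.004)[:2] for q in c],np.float32)
        ctr,r=cv2.minEnclosingCircle(W.reshape(-1,1,2)); print(n,'mat',cv2.boundingRect(c),np.round(ctr,4),round(r,4))
def caps(n,im,d,z0,z1):
    P=cloud(n,d);m=((im.max(2)<60)&(P[...,2]>z0)&(P[...,2]<z1)&(d>0)).astype(np.uint8)
    k,l,st,ce=cv2.connectedComponentsWithStats(m)
    for i in range(1,k):
        if st[i,4]>80:
            q=P[l==i];zz=np.percentile(q[:,2],90);t=q[q[:,2]>zz-.006];
            (cx,cy),r=cv2.minEnclosingCircle(t[:,:2].astype(np.float32).reshape(-1,1,2))
            print(n,'dark',ce[i].round(),st[i,4],'ztop',zz.round(4),'c',round(cx,4),round(cy,4),'r',round(r,4),'mean',t.mean(0).round(4))
E
python3 - <<'E'
from meas import *
for n,f in(('scene','s1'),('top','t1')):
    im=cv2.imread(f'pics/{f}.png');d=np.load(f'pics/{f}.npy');mats(n,im);caps(n,im,d,.03,.15)
from scipy.spatial.transform import Rotation as R
print(R.from_rotvec([-0.90631791,1.37580144,0.90475598]).as_matrix().round(3))
E
```

```text
scene mat (131, 255, 62, 51) [ 0.4661 -0.2148] 0.0494
scene mat (254, 217, 56, 43) [ 0.5231 -0.009 ] 0.0493
scene mat (328, 147, 49, 32) [0.4657 0.2233] 0.0493
scene dark [140.  73.] 2663 ztop 0.14 c 0.014 -0.0034 r 0.0626 mean [ 0.0494 -0.017   0.142 ]
scene dark [518.  95.] 5126 ztop 0.1378 c 0.58 0.5646 r 0.0882 mean [0.5832 0.5614 0.1409]
scene dark [359. 116.] 303 ztop 0.1329 c 0.465 0.2206 r 0.0159 mean [0.4672 0.2187 0.1316]
scene dark [353. 146.] 448 ztop 0.0829 c 0.4693 0.2158 r 0.0228 mean [0.4769 0.2062 0.082 ]
scene dark [477. 202.] 340 ztop 0.05 c 0.6962 0.3106 r 0.0453 mean [0.7053 0.2887 0.0481]
scene dark [283. 223.] 583 ztop 0.0469 c 0.5235 -0.0049 r 0.0241 mean [ 0.5245 -0.0064  0.0456]
scene dark [541. 265.] 230 ztop 0.0782 c 0.8457 0.2386 r 0.0441 mean [0.8471 0.2255 0.0756]
scene dark [157. 259.] 1083 ztop 0.0835 c 0.4685 -0.2111 r 0.0237 mean [ 0.4703 -0.2126  0.0824]
scene dark [524. 286.] 1228 ztop 0.0583 c 0.8458 0.1988 r 0.0591 mean [0.8486 0.1961 0.0571]
scene dark [489. 369.] 2323 ztop 0.1187 c 0.8895 0.0449 r 0.034 mean [0.8868 0.0237 0.1195]
scene dark [
[... 1269 characters left out ...]
21 ztop 0.0326 c 0.6636 -0.3208 r 0.0176 mean [ 0.6641 -0.3209  0.0314]
top dark [279. 213.] 388 ztop 0.0496 c 0.5179 -0.0062 r 0.0231 mean [ 0.5172 -0.0062  0.0479]
top dark [154. 233.] 236 ztop 0.1353 c 0.4609 0.2185 r 0.0141 mean [0.461  0.218  0.1336]
top dark [174. 240.] 140 ztop 0.0803 c 0.4578 0.2067 r 0.0193 mean [0.4535 0.2003 0.0801]
top dark [383. 240.] 562 ztop 0.0856 c 0.4638 -0.2126 r 0.0229 mean [ 0.4636 -0.2119  0.0841]
top dark [536. 364.] 937 ztop 0.0758 c 0.2381 -0.4947 r 0.0694 mean [ 0.2346 -0.4945  0.0748]
top dark [525. 367.] 136 ztop 0.0362 c 0.2343 -0.4915 r 0.0722 mean [ 0.2267 -0.491   0.0334]
[[-0.001 -0.919  0.395]
 [-0.002  0.395  0.919]
 [-1.     0.    -0.002]]
```

Both views agree. Mat centre is about (0.464,-0.2155) and jar axis about (0.466,-0.212). The cap top at 0.084 is the expected height and the mat radius is right. Now I'll swing over at height.

```bash
python3 -m jog '0.022 -0.03 0 0 0 -4.6 0.0918;0.022 -0.03 0 0 0 -4.6 0.0918;0.022 -0.03 0 0 0 -4.6 0.0918;0.022 -0.03 0 0 0 -4.6 0.0918;0.022 -0.03 0 0 0 -4.6 0.0918;0.022 -0.03 0 0 0 -4.6 0.0918;0.022 -0.03 0 0 0 -4.6 0.0918;0.022 -0.03 0 0 0 -4.6 0.0918;0.022 -0.03 0 0 0 -4.6 0.0918;0.01 -0.035 0 0 0 -4.6 0.0918;0 -0.04 0 0 0 -4.6 0.0918;0 -0.04 0 0 0 -4.6 0.0918;0 -0.04 0 0 0 -4.6 0.0918;0 -0.04 0 0 0 -4.6 0.0918;0 -0.04 0 0 0 -4.6 0.0918;0 -0.04 0 0 0 -4.6 0.0918;0 -0.04 0 0 0 -4.6 0.0918;0 -0.04 0 0 0 -4.6 0.0918;0 -0.03 0 0 0 -4.6 0.0918;0 0 0 0 0 0 0.0918'
cat > st.py <<'E'
from h import *
from scipy.spatial.transform import Rotation as R
s=telemetry.read_state();M=R.from_rotvec(s['tcp_rot']).as_matrix()
print(round(s['clock'],2),s['position'].round(4),'f',s['ft_force'].round(2),'gap',round(s['finger_gap'],4),'j',s['joints'].round(2));print(M.round(3))
g=s['position']-.019*M[:,0];print('grasp',g.round(4),'d->jar',(np.array([.466,-.212,.052])-g).round(4),'tool yaw of z',np.degrees(np.arctan2(M[1,2],M[0,2])).round(1))
E
python3 st.py
```

```text
clock: 1.77
position: [0.4559, -0.0894, 0.2197]
tcp_rot: [0.345, 1.547, -0.333]
ft_force: [0.3, -0.0, 1.4]
finger_gap: 0.0919
1.77 [ 0.4559 -0.0894  0.2197] f [ 0.29 -0.01  1.41] gap 0.0919 j [-0.02  0.15  0.18  2.02 -0.04  0.98 -0.25]
[[-0.002  0.418  0.908]
 [ 0.008  0.908 -0.418]
 [-1.     0.007 -0.005]]
grasp [ 0.4559 -0.0895  0.2387] d->jar [ 0.0101 -0.1225 -0.1867] tool yaw of z -24.7
```

```bash
python3 -m jog '0.003 -0.035 0 0 0 0 0.0918;0.003 -0.035 0 0 0 0 0.0918;0.003 -0.035 0 0 0 0 0.0918;0.002 -0.018 -0.02 0 0 0 0.0918;0 0 -0.025 0 0 0 0.0918;0 0 -0.025 0 0 0 0.0918;0 0 0 0 0 0 0.0918' >/dev/null
python3 st.py
python3 - <<'E'
from meas import *
a,d=snap('scene','s2')
c=a[180:360,60:300];cv2.imwrite('pics/s2c.png',cv2.resize(c,None,fx=3,fy=3))
E
```

```text
2.35 [ 0.4667 -0.219   0.1482] f [-0.95  0.56 -0.07] gap 0.0918 j [ 0.18  0.34  0.26  1.98 -0.12  0.84  0.07]
[[ 0.002  0.419  0.908]
 [ 0.007  0.908 -0.419]
 [-1.     0.007 -0.001]]
grasp [ 0.4667 -0.2192  0.1672] d->jar [-0.0007  0.0072 -0.1152] tool yaw of z -24.7
```

View pics/s2c.png

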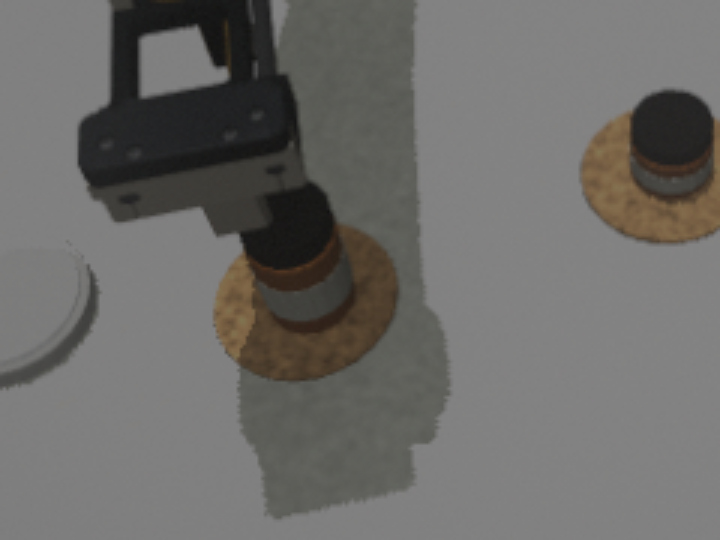

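The fingers are just above the cap, at crop (270,200), and open. The jar and mat are as measured. I'll correct +7 mm in y and descend.

```bash
python3 -m jog '0 0.007 0 0 0 0 0.0918;0 0 0 0 0 0 0.0918;0 0 -0.025 0 0 0 0.0918;0 0 -0.025 0 0 0 0.0918;0 0 -0.025 0 0 0 0.0918;0 0 -0.02 0 0 0 0.0918;0 0 -0.01 0 0 0 0.0918;0 0 0 0 0 0 0.0918' >/dev/null
python3 st.py
```

```text
3.07 [ 0.4792 -0.2069  0.0541] f [-0.01  0.21  0.83] gap 0.0915 j [ 0.2   0.49  0.21  2.03 -0.19  0.62  0.11]
[[ 0.025  0.407  0.913]
 [ 0.004  0.913 -0.407]
 [-1.     0.013  0.021]]
grasp [ 0.4788 -0.207   0.0731] d->jar [-0.0128 -0.005  -0.0211] tool yaw of z -24.0
```

```bash
python3 -m jog '-0.012 -0.005 0 0 1.4 0 0.0918;0 0 0 0 0 0 0.0918;-0.002 0 -0.01 0 0 0 0.0918;-0.001 0 -0.009 0 0 0 0.0918;0 0 0 0 0 0 0.0918' >/dev/null
python3 st.py
```

```text
3.48 [ 0.4673 -0.2131  0.0394] f [ 0.04 -0.48 -0.23] gap 0.092 j [ 0.21  0.51  0.21  2.04 -0.18  0.6   0.12]
[[ 0.007  0.406  0.914]
 [ 0.001  0.914 -0.406]
 [-1.     0.004  0.006]]
grasp [ 0.4672 -0.2131  0.0584] d->jar [-0.0012  0.0011 -0.0064] tool yaw of z -23.9
```

```bash
python3 -m jog '-0.001 0.001 -0.006 0 0 0 0.0918;0 0 0 0 0 0 0.0918;0 0 0 0 0 0 0.02;0 0 0 0 0 0 0.02;0 0 0 0 0 0 0.02;0 0 0 0 0 0 0.02;0 0 0 0 0 0 0.02;0 0 0 0 0 0 0.02;0 0 0 0 0 0 0.02;0 0 0 0 0 0 0.02;0 0 0 0 0 0 0.02;0 0 0 0 0 0 0.02' 30 >/dev/null
python3 st.py
```

```text
4.48 [ 0.4669 -0.2124  0.0332] f [-0.17  0.48 -1.23] gap 0.047 j [ 0.21  0.52  0.2   2.05 -0.19  0.59  0.13]
[[ 0.008  0.406  0.914]
 [ 0.001  0.914 -0.406]
 [-1.     0.004  0.007]]
grasp [ 0.4668 -0.2124  0.0522] d->jar [-0.0008  0.0004 -0.0002] tool yaw of z -24.0
```

Gripped: the gap is 47 mm against a 48 mm jar. Lifting.

```bash
python3 -m jog '0 0 0.01 0 0 0 0.02;0 0 0.015 0 0 0 0.02;0 0 0.02 0 0 0 0.02;0 0 0.02 0 0 0 0.02;0 0 0.02 0 0 0 0.02;0 0 0.02 0 0 0 0.02;0 0 0.02 0 0 0 0.02;0 0 0.02 0 0 0 0.02;0 0 0.01 0 0 0 0.02;0 0 0 0 0 0 0.02' 30 >/dev/null
python3 st.py
python3 -m jog '0 0 0 1.2 2.7 0 0.02;0 0 0 1.6 3.7 0 0.02;0 0 0 1.6 3.7 0 0.02;0 0 0 1.6 3.7 0 0.02;0 0 0 0 0 0 0.02' >/dev/null
python3 st.py
```

```text
5.32 [ 0.4601 -0.2104  0.1976] f [ 0.95  0.23 -2.14] gap 0.0475 j [ 0.15  0.25  0.27  1.95 -0.09  0.95  0.04]
[[-0.001  0.407  0.913]
 [ 0.004  0.913 -0.407]
 [-1.     0.003 -0.003]]
grasp [ 0.4601 -0.2104  0.2166] d->jar [ 0.0059 -0.0016 -0.1646] tool yaw of z -24.0
5.73 [ 0.4574 -0.2088  0.1989] f [ 0.52 -0.51 -1.72] gap 0.0477 j [ 0.18  0.43  0.27  1.74 -0.11  1.27  0.07]
[[-0.248  0.408  0.879]
 [ 0.113  0.913 -0.392]
 [-0.962  0.002 -0.272]]
grasp [ 0.4621 -0.211   0.2172] d->jar [ 0.0039 -0.001  -0.1652] tool yaw of z -24.1
```

Currently 16°. Continue to about 40° and hold.

```bash
python3 -m jog '0 0 0 1.6 3.7 0 0.02;0 0 0 1.6 3.7 0 0.02;0 0 0 1.6 3.7 0 0.02;0 0 0 1.6 3.7 0 0.02;0 0 0 1.6 3.7 0 0.02;0 0 0 1.6 3.7 0 0.02;0 0 0 0 0 0 0.02' >/dev/null
python3 st.py;python3 - <<'E'
from meas import *
a,d=snap('scene','s3')
c=a[60:300,60:300];cv2.imwrite('pics/s3c.png',cv2.resize(c,None,fx=2.4,fy=2.4))
E
```

```text
6.32 [ 0.4537 -0.2077  0.1948] f [ 0.49  0.54 -2.68] gap 0.0474 j [ 0.23  0.75  0.25  1.41 -0.13  1.72  0.09]
[[-0.597  0.409  0.69 ]
 [ 0.264  0.912 -0.312]
 [-0.757 -0.004 -0.653]]
grasp [ 0.465  -0.2127  0.2092] d->jar [ 0.001   0.0007 -0.1572] tool yaw of z -24.4
```

View pics/s3c.png

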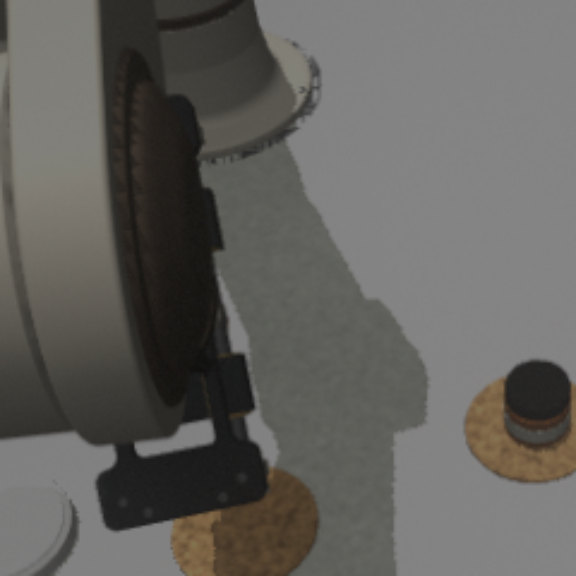

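The tool is tilted 40.8°. The mat is empty at crop (245,530), and the jar is hidden behind the fingers with the gap still at 47 mm, so it is held. Holding for over 2 s.

```bash
python3 -m jog '0 0 0 0 0 0 0.02;0 0 0 0 0 0 0.02;0 0 0 0 0 0 0.02;0 0 0 0 0 0 0.02;0 0 0 0 0 0 0.02;0 0 0 0 0 0 0.02;0 0 0 0 0 0 0.02;0 0 0 0 0 0 0.02;0 0 0 0 0 0 0.02;0 0 0 0 0 0 0.02;0 0 0 0 0 0 0.02;0 0 0 0 0 0 0.02;0 0 0 0 0 0 0.02;0 0 0 0 0 0 0.02' >/dev/null
python3 -m jog '0 0 0 0 0 0 0.02;0 0 0 0 0 0 0.02;0 0 0 0 0 0 0.02;0 0 0 0 0 0 0.02;0 0 0 0 0 0 0.02;0 0 0 0 0 0 0.02;0 0 0 0 0 0 0.02;0 0 0 0 0 0 0.02;0 0 0 0 0 0 0.02;0 0 0 0 0 0 0.02;0 0 0 0 0 0 0.02;0 0 0 0 0 0 0.02' >/dev/null; python3 st.py
python3 -m jog '0 0 0 -1.6 -3.7 0 0.02;0 0 0 -1.6 -3.7 0 0.02;0 0 0 -1.6 -3.7 0 0.02;0 0 0 -1.6 -3.7 0 0.02;0 0 0 -1.6 -3.7 0 0.02;0 0 0 -1.6 -3.7 0 0.02;0 0 0 -1.6 -3.7 0 0.02;0 0 0 -1.6 -3.7 0 0.02;0 0 0 -1.6 -3.7 0 0.02;0 0 0 -1.2 -2.7 0 0.02;0 0 0 0 0 0 0.02' >/dev/null;python3 st.py
```

```text
8.53 [ 0.4532 -0.208   0.1991] f [ 0.85  0.35 -2.09] gap 0.0472 j [ 0.23  0.73  0.26  1.42 -0.13  1.71  0.09]
[[-0.584  0.41   0.701]
 [ 0.26   0.912 -0.318]
 [-0.769 -0.004 -0.639]]
grasp [ 0.4643 -0.2129  0.2137] d->jar [ 0.0017  0.0009 -0.1617] tool yaw of z -24.4
9.45 [ 0.4507 -0.2073  0.1972] f [-1.75 -0.1  -2.62] gap 0.0478 j [ 0.14  0.22  0.28  1.99 -0.08  0.92  0.04]
[[ 0.018  0.41   0.912]
 [-0.001  0.912 -0.41 ]
 [-1.     0.007  0.016]]
grasp [ 0.4504 -0.2073  0.2162] d->jar [ 0.0156 -0.0047 -0.1642] tool yaw of z -24.2
```

```bash
python3 -m jog '0.013 -0.007 -0.01 0.4 0.9 0 0.02;0 0 -0.02 0 0 0 0.02;0 0 -0.02 0 0 0 0.02;0 0 -0.02 0 0 0 0.02;0 0 -0.02 0 0 0 0.02;0 0 -0.015 0 0 0 0.02;0 0 0 0 0 0 0.02;0 0 0 0 0 0 0.02' >/dev/null
python3 st.py
python3 - <<'E'
from meas import *
a,d=snap('scene','s4');b,e=snap('top','t4')
c=np.hstack([a[160:340,70:270],b[150:330,290:490]]);cv2.imwrite('pics/s4c.png',cv2.resize(c,None,fx=2,fy=2))
E
```

```text
10.12 [ 0.4657 -0.2146  0.091 ] f [-0.29 -0.76 -0.94] gap 0.0477 j [ 0.18  0.43  0.24  2.01 -0.16  0.73  0.11]
[[-0.005  0.409  0.912]
 [ 0.012  0.912 -0.409]
 [-1.     0.009 -0.009]]
grasp [ 0.4658 -0.2149  0.11  ] d->jar [ 0.0002  0.0029 -0.058 ] tool yaw of z -24.2
```

View pics/s4c.png

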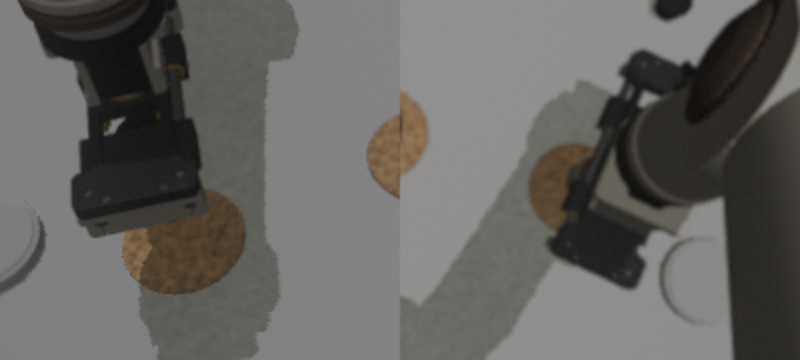

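The jar isn't visible below the gripper, in the left crop near (140,235), although the gap still reads 47.7 mm. I'll project where it ought to be and check the depth.

Run:
```python
from meas import *
for n,f in(('scene','s4'),('top','t4')):
    im=cv2.imread(f'pics/{f}.png');d=np.load(f'pics/{f}.npy');c=camera_params(n);V=np.array(c['view'])
    rv=cv2.Rodrigues(V[:3,:3])[0]
    pts=np.array([[.4658,-.2149,z] for z in(.062,.091,.11,.142,.157)])
    uv=cv2.projectPoints(pts,rv,V[:3,3],np.array(c['K'],float),np.array(c['D'],float))[0][:,0]
    P=cloud(n,d)
    for p,q in zip(pts,uv.round().astype(int)): print(n,p[2],q,P[q[1],q[0]].round(3),im[q[1],q[0]])
    m=(abs(P[...,0]-.4658)<.07)&(abs(P[...,1]+.2149)<.07)&(P[...,2]>.03)&(P[...,2]<.11)&(d>0)
    print('pts z .03-.11',m.sum(),P[m].min(0).round(3) if m.any() else '',P[m].max(0).round(3) if m.any() else '')
    mats(n,im)
```

```text
scene 0.062 [154 258] [ 0.56  -0.237  0.192] [23 24 25]
scene 0.091 [150 247] [ 0.547 -0.234  0.198] [35 32 33]
scene 0.11 [147 240] [ 0.536 -0.231  0.197] [32 31 30]
scene 0.142 [142 226] [ 0.496 -0.222  0.177] [26 25 26]
scene 0.157 [140 219] [ 0.453 -0.211  0.142] [23 23 23]
pts z .03-.11 2 [ 0.488 -0.222  0.063] [ 0.489 -0.221  0.064]
scene mat (254, 217, 56, 44) [ 0.5233 -0.0093] 0.0496
scene mat (328, 147, 49, 32) [0.4662 0.2232] 0.0497
top 0.062 [384 240] [ 0.453 -0.183  0.176] [44 45 46]
top 0.091 [388 238] [ 0.454 -0.184  0.195] [31 33 33]
top 0.11 [391 237] [ 0.449 -0.171  0.257] [73 81 83]
top 0.142 [396 235] [ 0.452 -0.178  0.259] [ 91  99 102]
top 0.157 [399 234] [ 0.453 -0.181  0.264] [37 42 42]
pts z .03-.11 58 [ 0.456 -0.203  0.063] [ 0.483 -0.191  0.109]
top mat (146, 218, 47, 46) [0.4608 0.2231] 0.0487
top mat (258, 194, 46, 45) [ 0.5184 -0.0097] 0.0487
```

The jar is just hidden by the gripper. The depth shows its bottom rim at z = 0.063 against 0.062 expected, 24 mm from the axis, so it has not slipped. I'll lower it now, gently at the end.

```bash
python3 -m jog '0 0 -0.012 -0.6 -0.7 0 0.02;-0.001 0 -0.012 0 0 0 0.02;-0.001 0 -0.012 0 0 0 0.02;-0.001 0 -0.008 0 0 0 0.02;0 0 0 0 0 0 0.02;0 0 0 0 0 0 0.02' >/dev/null
python3 st.py
```

```text
10.72 [ 0.4679 -0.2166  0.0511] f [-0.59 -0.21 -1.48] gap 0.0476 j [ 0.2   0.49  0.22  2.04 -0.19  0.62  0.13]
[[ 0.018  0.409  0.913]
 [-0.001  0.913 -0.409]
 [-1.     0.006  0.017]]
grasp [ 0.4675 -0.2165  0.0701] d->jar [-0.0015  0.0045 -0.0181] tool yaw of z -24.1
```

```bash
python3 -m jog '-0.003 0.001 -0.006 0.1 0.6 0 0.02;-0.001 0 -0.005 0 0 0 0.02;0 0 -0.003 0 0 0 0.02;0 0 0 0 0 0 0.02' >/dev/null
python3 st.py
```

```text
11.05 [ 0.465  -0.2162  0.0376] f [-0.65  0.73 -2.26] gap 0.0477 j [ 0.21  0.51  0.22  2.05 -0.2   0.6   0.14]
[[ 0.009  0.409  0.913]
 [-0.     0.913 -0.409]
 [-1.     0.003  0.008]]
grasp [ 0.4648 -0.2162  0.0566] d->jar [ 0.0012  0.0042 -0.0046] tool yaw of z -24.1
```

```bash
python3 -m jog '0 0 -0.002 0 0 0 0.02;0 0 -0.002 0 0 0 0.02;0 0 0 0 0 0 0.02' >/dev/null
python3 st.py
python3 -m jog '0 0 -0.001 0 0 0 0.02;0 0 0 0 0 0 0.02' >/dev/null;python3 st.py
```

```text
11.3 [ 0.4652 -0.2162  0.0333] f [-0.76 -0.59 -2.09] gap 0.0473 j [ 0.21  0.52  0.21  2.05 -0.2   0.59  0.14]
[[ 0.009  0.409  0.913]
 [-0.     0.913 -0.409]
 [-1.     0.003  0.008]]
grasp [ 0.4651 -0.2162  0.0523] d->jar [ 0.0009  0.0042 -0.0003] tool yaw of z -24.1
11.47 [ 0.4655 -0.2164  0.0334] f [ 0.37 -0.61 -2.15] gap 0.0472 j [ 0.21  0.52  0.21  2.05 -0.2   0.59  0.14]
[[ 0.009  0.409  0.913]
 [ 0.     0.913 -0.409]
 [-1.     0.004  0.009]]
grasp [ 0.4654 -0.2164  0.0524] d->jar [ 0.0006  0.0044 -0.0004] tool yaw of z -24.1
```

```bash
python3 -m jog '0 0 -0.0015 0 0 0 0.02;0 0 0 0 0 0 0.02' >/dev/null;python3 st.py|head -1
python3 -m jog '0 0 -0.0015 0 0 0 0.02;0 0 0 0 0 0 0.02' >/dev/null;python3 st.py|head -1
```

```text
11.63 [ 0.4661 -0.2167  0.0335] f [-1.58 -0.03 -1.82] gap 0.0474 j [ 0.21  0.52  0.21  2.04 -0.2   0.59  0.14]
11.8 [ 0.4667 -0.2169  0.0334] f [ 1.41  0.07 -1.93] gap 0.0475 j [ 0.21  0.52  0.21  2.04 -0.2   0.59  0.14]
```

The height is back at the grasp value, within 0.3 mm, and it goes no lower. Releasing in stages, then retreating straight up.

```bash
python3 -m jog '0 0 0 0 0 0 0.05;0 0 0 0 0 0 0.055;0 0 0 0 0 0 0.065;0 0 0 0 0 0 0.08;0 0 0 0 0 0 0.0918;0 0 0 0 0 0 0.0918;0 0 0 0 0 0 0.0918;0 0 0 0 0 0 0.0918' >/dev/null;python3 st.py
```

```text
12.47 [ 0.4678 -0.2173  0.033 ] f [-0.14  0.21  0.05] gap 0.0896 j [ 0.21  0.52  0.21  2.04 -0.2   0.58  0.14]
[[ 0.014  0.409  0.912]
 [-0.001  0.913 -0.409]
 [-1.     0.005  0.013]]
grasp [ 0.4676 -0.2173  0.052 ] d->jar [-0.0016  0.0053 -0.    ] tool yaw of z -24.1
```

```bash
python3 -m jog '0 0 0.01 0 0 0 0.0918;0 0 0.015 0 0 0 0.0918;0.002 0 0.02 0 0 0 0.0918;0.002 0 0.02 0 0 0 0.0918;0.002 0 0.02 0 0 0 0.0918;0 0 0.03 0 0 0 0.0918;0 0 0.03 0 0 0 0.0918;0 0 0.03 0 0 0 0.0918;0 0.04 0.02 0 0 0 0.0918;0 0.04 0 0 0 0 0.0918;0 0.04 0 0 0 0 0.0918;0 0.04 0 0 0 0 0.0918;0 0.04 0 0 0 0 0.0918;0 0.04 0 0 0 0 0.0918;0 0.04 0 0 0 0 0.0918;0 0 0 0 0 0 0.0918;0 0 0 0 0 0 0.0918' >/dev/null;python3 st.py
python3 - <<'E'
from meas import *
a,d=snap('scene','s5');b,e=snap('top','t5')
for n,im,dd in(('scene',a,d),('top',b,e)): mats(n,im);caps(n,im,dd,.03,.13)
c=np.hstack([a[160:340,70:270],b[150:330,290:490]]);cv2.imwrite('pics/s5c.png',cv2.resize(c,None,fx=2,fy=2))
E
```

```text
13.88 [0.468  0.0675 0.2504] f [ 0.32 -0.21 -1.16] gap 0.0919 j [-0.27  0.11  0.07  1.99  0.    1.02 -0.64]
[[ 0.028  0.42   0.907]
 [-0.002  0.908 -0.42 ]
 [-1.     0.01   0.026]]
grasp [0.4675 0.0675 0.2694] d->jar [-0.0015 -0.2795 -0.2174] tool yaw of z -24.8
scene mat (131, 254, 61, 52) [ 0.4662 -0.215 ] 0.0493
scene mat (254, 217, 47, 43) [ 0.5227 -0.0097] 0.0495
scene mat (328, 147, 49, 32) [0.4657 0.2233] 0.0493
scene dark [141.  77.] 2082 ztop 0.1225 c 0.0073 -0.0009 r 0.0664 mean [ 0.0485 -0.0159  0.1229]
scene dark [517. 100.] 4302 ztop 0.1198 c 0.5857 0.5623 r 0.0931 mean [0.5891 0.5611 0.1219]
scene dark [358. 120.] 168 ztop 0.1278 c 0.4678 0.2184 r 0.0141 mean [0.4721 0.2123 0.1261]
scene dark [354. 144.] 374 ztop 0.0831 c 0.47 0.2149 r 0.0228 mean [0.4771 0.2064 0.0819]
scene dark [477. 202.] 344 ztop 0.0496 c 0.6963 0.3097 r 0.0453 mean [0.7051 0.2891 0.0476]
scene dark [283. 223.] 589 ztop 0.0468 c 0.5226 -0.0051 r 0.0239 mean [ 0.5243 -0.0063  0.0456]
scene dark [541. 265.] 221 ztop 0.0781 c 0.8454 0.2382 r 0.0429 mean [0.847  0.2254 0.0756]
scene dark [154. 260.] 10
[... 493 characters left out ...]
3 0.0481 r 0.0303 mean [0.8584 0.0473 0.1172]
top dark [543. 122.] 4470 ztop 0.1188 c 0.7272 -0.5399 r 0.1339 mean [ 0.7496 -0.5397  0.1203]
top dark [  7. 115.] 1792 ztop 0.0755 c 0.755 0.5593 r 0.0689 mean [0.7785 0.559  0.0784]
top dark [427. 150.] 109 ztop 0.0323 c 0.6624 -0.3211 r 0.0174 mean [ 0.6645 -0.3206  0.0311]
top dark [279. 213.] 400 ztop 0.0498 c 0.5179 -0.0051 r 0.0233 mean [ 0.5177 -0.0055  0.0478]
top dark [385. 240.] 538 ztop 0.0856 c 0.4631 -0.2167 r 0.0229 mean [ 0.4632 -0.2161  0.0841]
top dark [536. 364.] 921 ztop 0.0756 c 0.2381 -0.4948 r 0.0691 mean [ 0.2344 -0.4945  0.0745]
top dark [525. 368.] 120 ztop 0.0355 c 0.2292 -0.4918 r 0.0678 mean [ 0.2234 -0.491   0.0329]
```

View pics/s5c.png

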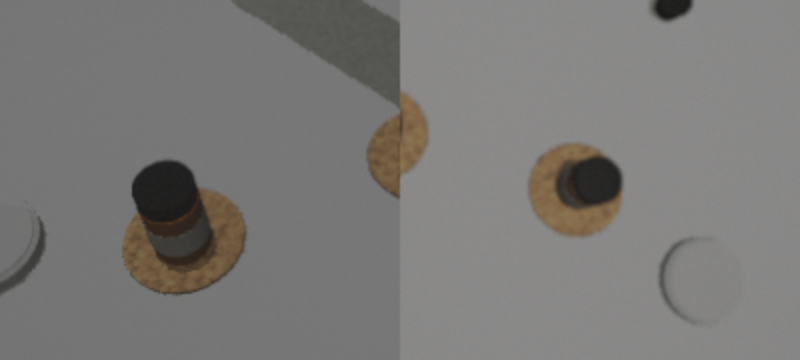

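The jar stands upright in the middle of its mat. Its cap is at left crop (165,185) and right crop (597,180), 2–3 mm from the mat centre, with its top at 0.084–0.086 m as at the start. The neighbours haven't moved, and the arm is clear and still. Handing in.

```bash
python3 -c "
from rig import manip;print(manip.sign_off())"
```

```text
the job is handed in; nothing more can be done
None
```

I lifted the middle-height jar about 16 cm, held it tilted at about 40° for over 2 s, set it back on its own mat and let go. The job was handed in at about 14 s of the 45 s allowed; sign-off reports no verdict.

- **Tilt:** the tool read 40.8° at the start of the hold and 39.7° at the end. The finger gap stayed at 47 mm throughout, so the jar was held. The gripper hid the jar from both cameras, so its tilt is taken from the tool. A depth check before lowering showed it had not slipped.
- **Placing:** both cameras show the jar upright, with its axis 1.5–3 mm from the mat centre and its cap top at 0.084–0.086 m, the same as before. The arm had retreated and was touching nothing.
- **Neighbours:** the short jar is within about 1 mm of where it was. The tall bottle is within about 3 mm in the scene view. At the end the arm blocked the top camera's view of it, so only one camera confirms that.
- **Check that was unclear:** the force reading did not clearly show the moment the jar touched the mat. I released it when the tool was back at the height where it had gripped the jar.
- **Caking:** I can't say whether the pellets have caked, because the pictures do not show inside the jar.

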